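Release the battery cassette from its charging dock and hold it up by its catches

ROBOT

A 6-joint arm with a two-finger parallel gripper is mounted at the origin on the work surface; the furniture and walls round the work are solid. World frame = base frame: x ahead of the robot, y to its left, z up, the work surface at z = 0. Lengths are in mm, angles in rad, forces in N, time in s.
With the tool pointing down it reaches from about 375 to 900 mm from the base axis. Payload 3.1 kg.
Tool frame: the origin (TCP) lies at the very end of the fingers, on their centre line; the grasp point (between the pads) lies manip.grip_depth behind it (manip.grip_depth is the distance from the TCP to the grasp point, in mm); z points along the fingers, y is the line along which they close (so a half turn about z gives the same grasp; the last joint's range is limited). The gripper opens to 87 mm and grips with 3 to 60 N. Pads are 19 mm wide; open, the fingers measure 117 mm over their backs; the gripper's body (75 mm by 190 mm) begins 51 mm behind the grasp point.
Start: joints at [-1.506, 0.527, 1.433, -0, 1.181, -0.178], TCP at [150.895, -606.488, 222.548] pointing down, gripper open.
Joint ranges: [-3.08, 3.08], [-0.75, 2.2], [0.22, 2.44], [-1.43, 4.57], [0, 2.65], [-2.85, 2.85]. Speed limits (rad/s): [2.79, 2.79, 3.14, 3.14, 3.14, 3.14].

INTERFACE

Orientations are given as a rotation vector (axis times angle).
In Python, from workcell import readout, imaging, manip, finder gives the robot as it stands. The module is installed in compiled form; this text tells all that it offers.
- The arm moves only by the shell command python3 -m crank 'ROWS' [FORCE]. ROWS is JSON, one flat list of numbers, 5 for each row, row after row: the finger opening in mm, from 0 to 87, then the shift along the tool's x, y, z scaled (see below), then the turn about the tool's z scaled (see below). In form: [fingers, dx, dy, dz, yaw, fingers, dx, dy, dz, yaw, ...]. A call has 1 to 10 rows; each row is the pose to reach, as a shift and turn from the pose commanded when the call began, along the tool's axes at that moment; what a row does not reach only later rows make up. The controller multiplies each number of a shift by 0.1 m and each number of a turn by 60 degrees. A row lasts 1/10 s, in which the tool goes at most 50 mm and 8.59 degrees, less where a joint would pass 70% of its speed; a pose out of reach is approached as far as the arm can. A call with a number of a shift or a turn outside -1 to 1 is refused whole. A call with a gripper value outside its range is refused whole. The fingers move at their own pace and stop on an object; FORCE is the grip in N (left out, the last holds). Time passes only in rows, so rows that repeat a pose let the fingers close. It gives the time, the measured TCP pose, the force, the opening and the grip force at its end, in the units of the state.
- readout.get_state(): the state, without advancing time (a new reading comes with each control period).
- imaging.capture(name): name is "scene" or "top" or "wrist"; returns the picture (400x640x3 uint8, red, green, blue); there is no depth.
- imaging.camera_params(name): a dict with "fx", "fy", "cx", "cy" (pixels), "k1" (the pictures are not rectified: a ray, as slopes to the right and down, at radius r is drawn at 1 + k1 r^2 times it, then the intrinsics apply), "world_to_cam" (4x4, takes a point from world to camera coordinates). Camera axes: x right, y down, z forward; pixel columns grow to the right and rows downward; lengths in mm; the calibration is good to about 2 mm. A picture is of the moment at which its call begins: read the wrist's pose just before it. camera_params takes no time and is no camera call; for the wrist camera it gives the pose at the moment of the call.
- manip.sign_off(): hands the job in; it is judged then, once.
Trained networks look in the newest picture that a camera, given by its name, has taken for a name from the list of things; names that differ only in an ending like _2 or _b are one class to them, and where a whole thing is asked for, a point or a joint stands for the part that bears it (a point fixed in the world has none). Each returns a list of dicts, best first, with "p" (0 to 1); they miss things now and then, are a little off and sometimes report something else, mostly with a low value. They report only what shows in the picture. A call takes as long as a camera call.
- finder.masks_of(name, camera): "mask" (400x640 bool, what is visible of it) and "point" ([column, row] in pixels, amid what is visible of it).
The state is a dict: "time": time; "qpos": joint angles; "dq": joint speeds; "effort": joint torques, N m; "position": TCP position; "tcp_rot": TCP orientation; "wrist_force": force on the tool from outside, world axes, zero at the start; "moment": the same for the moment, N m; "grip_width": finger opening in mm; "finger_force": force on a finger pad.
Only numpy, scipy, OpenCV 4.12 (cv2) and the standard library are available. Lean on these libraries where they do the work, as an engineer would, in place of code of your own. Each camera call takes 0.05 s, during which the arm holds its last target. There are 200 camera calls.

TASK

A backup-battery cassette stands locked in the bench charging dock: throw the dock's lever into the notch marked with the raised rib (the second from the left, seen from the lever's end) and leave it there, which slides the gate bar clear of the cassette. Then pinch the cassette's two opposed side catches together, lift it straight up out of the dock and finish while still holding it upright by the pinched catches, still and touching nothing else, its underside about 5 cm above the top of the dock. Do not shift the tape roll or the USB stick lying beside the dock.

Things in the scene. Friction and masses are not known exactly. Their poses are not given: they have to be found in the camera images.
- dock: Grey charging dock, fixed to the table, 181 mm (its x) x 110 mm (its y), flat top 60 mm high. Origin: centre of the underside, on the table. Its x axis points from the lever end, which faces the robot, to the cassette end; y to the left, z up. The lever's hinge runs along x through (-55, 0, 45) mm; the cassette's well, 63 x 43 mm and 45 mm deep, is centred at (45, 0) mm.
- quadrant (a point): Middle of the upright steel quadrant plate in front of the lever, at dock x = -69 mm. Its curved top edge, 50 mm from the hinge (at most 95 mm above the table), has five round teeth with four notches between, 0.35 rad apart; a sprung roller on the lever sits in one; a raised steel rib, on the face towards the robot and on over the deck below it, marks the second from the left.
- lever (a joint): Lever angle, rad: 0 in the marked notch, where it leans 0.175 to the dock's left (+y) of upright; grows as the knob swings right (-y). Notches at -0.35, 0, 0.35, 0.70; starts in that at 0.35 or 0.70 (rarely on the tooth between). A sprung roller pulls it into the nearest notch; at the knob it takes about 5 N to push it out of one.
- gate (a joint): Position of the steel gate bar, m: a flat bar lying across the dock between lever and cassette, with an 18 mm wide cut-out, its guides 79 mm high. The lever drives it: 0.045 x the lever angle, growing to the right (-y). At 0 (within 0.006) the cut-out stands over the cassette's front lug; elsewhere the bar lies over the lug and locks it.
- lever_knob (a point): Centre of the lever's black ball knob, 21 mm in diameter, 85 mm from the hinge, on an 8 mm steel rod; about 118 to 130 mm above the table.
- marked_notch (a point): Where the centre of the knob stands when the lever is in the marked notch (on the dock, does not move with the lever).
- dock_top (a point): Centre of the mouth of the cassette's well, at the height of the dock's flat top, 60 mm above the table.
- cassette: Black battery cassette, 0.3 to 0.6 kg, 94 mm tall. Origin: centre of its underside, 15 mm above the table when seated; axes then parallel to the dock's. Foot 60 (x) x 40 (y) x 45 mm in the well, a 70 x 50 mm flange over it with a lug to -x under the gate bar, and a head 54 (x) x 34 (y) mm with a catch on its left (+y) and right (-y). Unless both are pinched in, tongues in the well hold it down.
- cassette_grip (a point): Midpoint between the two catches, where to pinch: 77 mm above the cassette's origin (92 mm above the table when seated), 17 mm below its top.
- catch_left_face (a point): Centre of the outer face of the left (+y) catch, a grey ribbed push pad 26 mm wide (x) and 22 mm tall, 29 mm from the cassette's middle plane at rest. It moves with the pad.
- catch_right_face (a point): The same for the right (-y) catch. The pads are 58 mm apart over their faces at rest, 46 mm when fully pinched.
- catch_left (a joint): How far the left catch is pushed in, m: 0 at rest, 0.006 against its stop. Spring 4 N at rest, 7 N fully in. Its tongue comes free of the ledge at about 0.004.
- catch_right (a joint): The same for the right catch.
- tape_roll: Loose bystander: blue tape roll lying flat, 66 mm across, 19 mm high, to the right (-y) of the dock; origin: centre of its underside.
- usb_stick: Loose bystander: small USB stick, 18 x 50 x 8 mm, to the left (+y) of the dock; origin: centre of its underside.

How it is judged:
By the outcome, as a careful person would: the job done as asked, in the order asked, and still so for the second after the job is handed in, while the arm keeps its last pose, push and grip.
It also fails if it takes over 40 s, if anything falls off the work surface, if the arm or the gripper's body presses on something with over 40 N, if the wrist force passes 120 N, or if a joint passes its speed limit or range.

## Working session

There is one attempt and no reset: what is moved stays moved. The work goes in short steps, Python scripts to look and compute and a shell command to move; the robot and the scene stay as the last step left them, time stands still between calls to the robot, and variables do not carry over. Pictures are saved under pics/ and viewed, at most 10 in all, crops included, and the job is handed in when it is done.

```bash
mkdir -p pics; cat > h.py <<'E'
import numpy as np, cv2
from workcell import readout, imaging, manip, finder
from scipy.spatial.transform import Rotation as R
def ray(cam,px,P=None):
    P=P or imaging.camera_params(cam)
    d=np.array([(px[0]-P['cx'])/P['fx'],(px[1]-P['cy'])/P['fy']]); u=d.copy()
    for _ in range(20): u=d/(1+P['k1']*(u@u))
    M=np.array(P['world_to_cam']); r=M[:3,:3].T@np.r_[u,1]; return -M[:3,:3].T@M[:3,3], r
def atz(cam,px,z,P=None):
    o,r=ray(cam,px,P); return o+r*(z-o[2])/r[2]
def proj(cam,p,P=None):
    P=P or imaging.camera_params(cam); M=np.array(P['world_to_cam']); c=M[:3,:3]@np.array(p)+M[:3,3]
    u=c[:2]/c[2]; u=u*(1+P['k1']*(u@u)); return np.array([P['cx']+P['fx']*u[0],P['cy']+P['fy']*u[1]])
def tri(a,pa,b,pb):
    o1,r1=ray(a,pa);o2,r2=ray(b,pb)
    r1/=np.linalg.norm(r1);r2/=np.linalg.norm(r2)
    s=np.linalg.lstsq(np.c_[r1,-r2],o2-o1,rcond=None)[0]
    p,q=o1+s[0]*r1,o2+s[1]*r2; return (p+q)/2,np.linalg.norm(p-q)
def save(cam,name):
    im=imaging.capture(cam); cv2.imwrite('pics/'+name,im[...,::-1]); return im
def totool(p,gp=True):
    s=readout.get_state(); return R.from_rotvec(s['tcp_rot']).inv().apply(np.array(p)-s['position'])
E
python3 - <<'E'
from h import *
print(manip.grip_depth, readout.get_state())
for c in('scene','top'):
    save(c,c+'0.png')
    P=imaging.camera_params(c);print(c,P['fx'],P['k1'],np.round(-np.array(P['world_to_cam'])[:3,:3].T@np.array(P['world_to_cam'])[:3,3]))
    for n in('dock','lever','lever_knob','cassette','catch_left','catch_right','gate','quadrant','tape_roll','usb_stick'):
        for d in finder.masks_of(n,c)[:2]:
            print(c,n,round(d['p'],2),np.round(d['point']),d['mask'].sum())
E
```

```text
18.700000000000003 {'time': 0.0, 'qpos': array([-1.50550479e+00,  5.28469138e-01,  1.43389258e+00, -1.88656302e-05,
        1.18139105e+00, -1.78495125e-01]), 'dq': array([-0.00065418,  0.00102677,  0.00066959,  0.00046315, -0.00253932,
       -0.00192935]), 'effort': array([ 1.16211584e-03, -4.40039527e+01, -1.76590222e+01,  6.32795342e-02,
        5.82122756e-02, -1.72785717e-04]), 'position': array([ 150.83993052, -605.77461679,  221.57290226]), 'tcp_rot': array([-3.11613967e+00, -3.81740455e-01, -1.64480210e-04]), 'wrist_force': array([ 0.49368869, -0.37491372,  0.89472888]), 'moment': array([ 0.02245907, -0.00760214,  0.00192426]), 'finger_force': 0.0, 'grip_width': 86.9643703361351}
scene 463.89134222405085 -0.1378467013293034 [-178.  364.  645.]
scene dock 0.65 [309. 251.] 2910
scene lever 0.73 [330. 231.] 147
scene lever_knob 0.5 [330. 231.] 172
scene cassette 0.89 [303. 223.] 674
scene cassette 0.28 [316. 236.] 116
scene gate 0.66 [309. 253.] 2835
scene gate 0.55 [315. 236.] 130
scene quadrant 0.91 [311. 254.] 2881
scene usb_stick 0.45 [309. 257.] 2784
top 519.8041708457304 -0.04882131465031933 [ 528. -104.  989.]
top dock 0.79 [277. 222.] 4416
top lever 0.7 [280. 252.] 180
top lever_knob 0.57 [276. 254.] 163
top cassette 0.8 [274. 196.] 1220
top catch_left 0.43 [261. 192.] 114
top catch_right 0.63 [287. 189.] 140
top gate 0.75 [276. 224.] 297
top gate 0.73 [278. 253.] 148
top quadrant 0.82 [274. 223.] 4251
top tape_roll 0.67 [358. 207.] 642
top usb_stick 0.61 [214. 195.] 262
```

```bash
python3 - <<'E'
from h import *
a=cv2.imread('pics/top0.png')[130:310,170:400];b=cv2.imread('pics/scene0.png')[170:310,230:400]
a=cv2.resize(a,None,fx=2.6,fy=2.6,interpolation=cv2.INTER_CUBIC)
b=cv2.resize(b,(int(170*468/140*.35*1),int(468*.35)),interpolation=cv2.INTER_CUBIC)
b=cv2.resize(cv2.imread('pics/scene0.png')[195:290,260:365],(200*1,181)); 
cv2.imwrite('pics/top0c.png',np.hstack([a,np.vstack([b,np.zeros((a.shape[0]-181,200,3),np.uint8)])]))
for px in[(277,222)]: print(atz('top',px,60))
d=finder.masks_of('dock','top')[0]['mask'].astype(np.uint8)
r=cv2.minAreaRect(np.argwhere(d)[:,::-1].astype(np.float32));print(r)
for q in cv2.boxPoints(r): print(q,atz('top',q,60)[:2])
print('knob',tri('top',(276,254),'scene',(330,231)))
for n,z in(('catch_left',92),('catch_right',92),('cassette',109)): print(n,atz('top',finder.masks_of(n,'top')[0]['point'],z))
E
```

```text
[540.7209943  -65.63885969  60.        ]
((272.9656982421875, 219.1842498779297), (62.91931915283203, 103.18858337402344), 1.9305872917175293)
[239.78574 269.68942] [454.48700837  -1.83321722]
[243.26205 166.55942] [638.55528036  -2.56223867]
[306.14566 168.67908] [ 637.66369455 -115.35456864]
[302.66934 271.80908] [ 453.22637553 -113.56911544]
knob (array([486.54015453, -67.51066531, 116.43065915]), np.float64(0.4060781717450598))
catch_left [591.37595429 -37.79335778  92.        ]
catch_right [597.87428657 -82.51973305  92.        ]
cassette [584.42642492 -60.70279375 109.        ]
```

View pics/top0c.png

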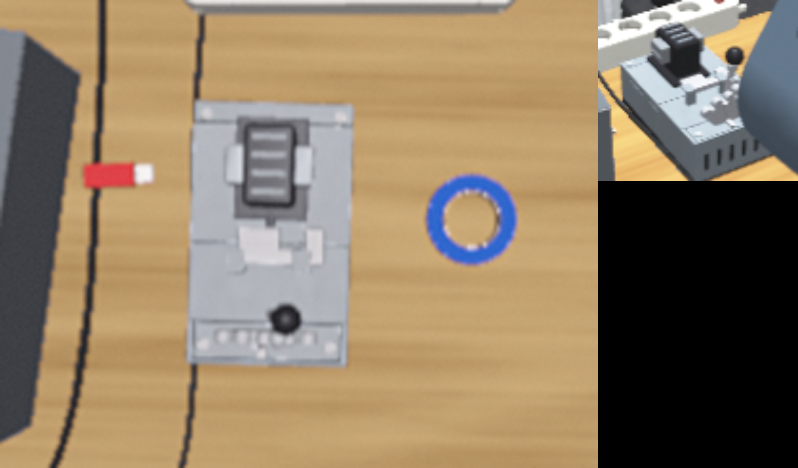

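The crop shows the knob at about full-picture (280,253), right of centre, so the lever starts in the 0.35 notch. The cassette is at about (274,193), the tape at (351,214) and the USB stick at (215,197). There is a dark block on the left and a white strip behind the dock.

```bash
python3 - <<'E'
from h import *
f=lambda x,y:(170+x/2.6,130+y/2.6)
c=[atz('top',f(*p),60)[:2] for p in((188,362),(345,366),(195,102),(352,105))]
print(np.round(c,1),np.mean(c,0))
print('yaw',[np.arctan2(*(c[2+i]-c[i])[::-1]) for i in(0,1)],[np.arctan2(c[i][0]-c[i+1][0],c[i][1]-c[i+1][1])*-1 for i in(0,2)])
print('knob',atz('top',f(286,318),128.7),tri('top',f(286,318),'scene',(330,231)))
print('cas',atz('top',f(269,163),109))
a=cv2.imread('pics/top0.png');b=cv2.imread('pics/scene0.png')
cv2.imwrite('pics/both.png',cv2.resize(np.vstack([a,b]),(480,600)))
E
```

```text
[[ 455.4   -6.3]
 [ 455.1 -113.6]
 [ 633.8   -5.8]
 [ 634.6 -114.1]] [544.71169861 -59.932208  ]
yaw [np.float64(0.002589853984907245), np.float64(-0.0027650044418289586)] [np.float64(-0.003085627885181547), np.float64(0.006704937645223971)]
knob [489.94128514 -74.69961449 128.7       ] (array([490.40806904, -72.34996472, 112.49704673]), np.float64(4.310911418115002))
cas [589.52711792 -60.32982414 109.        ]
```

View pics/both.png

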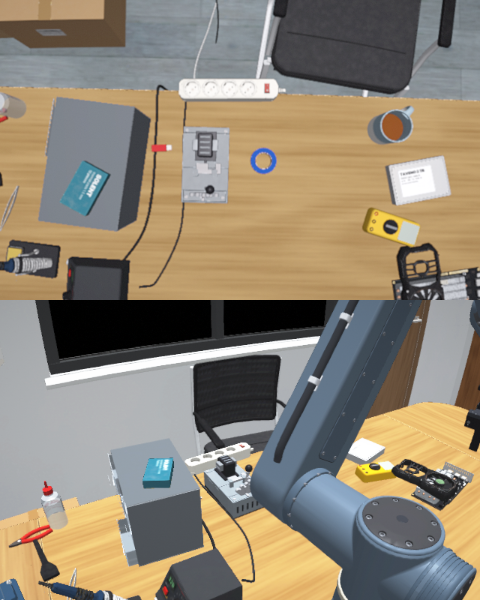

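The scene picture shows a tall block left of the dock (y ≥ about 75), a low power strip behind it, and otherwise free space. I'll raise the tool, square it up and approach.

```bash
python3 -m crank '[87,0.2,-1,-0.7,0.232,87,0.2,-1,-0.7,0.232,87,0.2,-1,-0.7,0.232,87,0.2,-1,-0.7,0.232]'; python3 -m crank '[87,0.6,-1,0,0,87,0.6,-1,0,0,87,0.6,-1,0,0]';python3 -m crank '[87,0.8,-1,0,0,87,0.8,-1,0,0,87,0.8,-1,0,0]';python3 -m crank '[87,0.8,-1,0,0,87,0.8,-1,0,0,87,0.8,-1,0,0,87,0.8,-1,0,0]'
```

```text
time: 1.7
position: [146.5, -503.1, 294.9]
tcp_rot: [3.139, 0.003, 0.001]
wrist_force: [0.0, -0.5, 1.2]
grip_width: 87.0
finger_force: 0.0
time: 2.0
position: [207.3, -400.9, 291.7]
tcp_rot: [-3.138, -0.004, -0.0]
wrist_force: [-0.5, -0.4, 0.3]
grip_width: 87.1
finger_force: 0.0
time: 2.3
position: [287.4, -302.9, 292.1]
tcp_rot: [-3.141, -0.003, -0.001]
wrist_force: [-0.1, -0.8, 1.3]
grip_width: 86.9
finger_force: 0.0
time: 2.7
position: [368.0, -202.8, 292.3]
tcp_rot: [-3.141, -0.01, -0.001]
wrist_force: [-0.5, -0.7, -0.6]
grip_width: 86.8
finger_force: 0.0
```

```bash
python3 -m crank '[87,0.7,-1,0,0,87,0.7,-1,0,0,87,0.7,-1,0,0,87,0.7,-1,0,0]'; python3 - <<'E'
from h import *
s=readout.get_state();print(s['position'],s['tcp_rot'])
P=imaging.camera_params('wrist');M=np.array(P['world_to_cam']);print(np.round(-M[:3,:3].T@M[:3,3]),P['fx'])
im=save('wrist','w1.png')
for n in('lever_knob','lever','cassette','catch_left','catch_right','gate'):
    for d in finder.masks_of(n,'wrist')[:2]: print(n,round(d['p'],2),np.round(d['point']),d['mask'].sum(),np.round(atz('wrist',d['point'],{'lever_knob':128.7,'gate':70}.get(n,92),P),1))
E
```

```text
time: 3.1
position: [437.6, -104.0, 292.2]
tcp_rot: [3.141, 0.006, 0.001]
wrist_force: [-0.2, -0.5, -0.3]
grip_width: 87.2
finger_force: 0.0
[ 437.58386948 -104.02368395  292.23885189] [3.14116284e+00 6.42560509e-03 1.22914995e-03]
[ 518. -103.  454.] 293.15350597414493
lever_knob 0.54 [291. 139.] 369 [490.1 -73.  128.7]
lever 0.61 [290. 140.] 346 [486.  -68.5  92. ]
cassette 0.79 [280.  45.] 3271 [588.9 -60.   92. ]
cassette 0.75 [298.  46.] 371 [588.4 -79.9  92. ]
catch_left 0.77 [258.  42.] 293 [591.8 -35.7  92. ]
catch_right 0.74 [299.  45.] 343 [589.2 -80.7  92. ]
gate 0.62 [283.  98.] 600 [534.9 -59.   70. ]
```

View pics/w1.png

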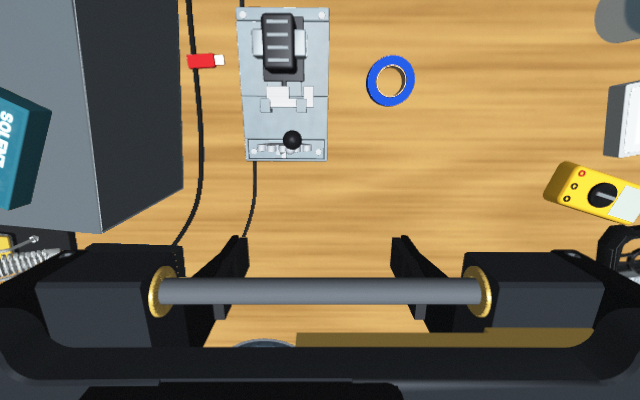

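Wrist view: the knob is at (291,139) with the roller in the second notch from the right, the cassette at (280,45), and there is free space round the dock. Next I'll straddle the knob.

```bash
python3 -m crank '[60,0.52,-0.3,0.5,0,60,0.52,-0.3,0.9,0,60,0.52,-0.3,0.9,0,60,0.52,-0.3,0.9,0]'; python3 -m crank '[60,0,0,0.5,0,60,0,0,0.85,0,60,0,0,0.9,0,60,0,0,0.9,0]'; python3 - <<'E'
from h import *
P=imaging.camera_params('wrist')
im=save('wrist','w2.png');print(readout.get_state()['position'])
for d in finder.masks_of('lever_knob','wrist')[:2]: print(round(d['p'],2),d['point'],atz('wrist',d['point'],128.7,P))
cv2.imwrite('pics/w2c.png',im[100:,150:490,::-1])
E
```

```text
time: 3.85
position: [486.3, -74.2, 200.9]
tcp_rot: [-3.14, -0.002, 0.008]
wrist_force: [-0.8, -0.7, 0.6]
grip_width: 64.0
finger_force: 0.0
time: 4.25
position: [488.0, -75.1, 113.5]
tcp_rot: [3.141, 0.0, 0.001]
wrist_force: [-0.3, 0.0, 0.0]
grip_width: 59.8
finger_force: 0.0
[488.89335857 -75.31244956 114.3968243 ]
0.83 [312.4, 252.9] [494.30363199 -71.16436463 128.7       ]
0.34 [305.2, 146.2] [552.69242468 -67.93736099 128.7       ]
```

View pics/w2c.png

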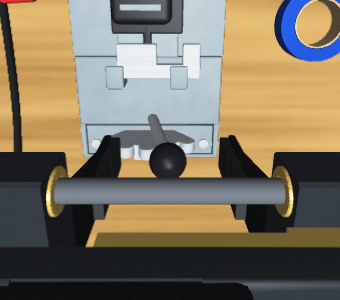

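The knob (crop 168,160) sits between the fingers. Closing gently, then throwing it left by about 30 mm.

```bash
python3 -m crank '[40,0.02,0,0.04,0,15,0.02,0,0.04,0,15,0.02,0,0.04,0,15,0.02,0,0.04,0,15,0.02,0,0.04,0]' 15; python3 -m crank '[15,0,-0.05,-0.01,0,15,0,-0.1,-0.015,0,15,0,-0.15,-0.015,0,15,0,-0.2,-0.015,0,15,0,-0.25,-0.01,0,15,0,-0.3,0,0,15,0,-0.3,0,0,15,0,-0.3,0,0]'
```

```text
time: 4.85
position: [489.8, -74.3, 108.7]
tcp_rot: [3.142, 0.002, 0.0]
wrist_force: [-0.7, 0.7, -0.5]
grip_width: 27.7
finger_force: 0.0
time: 5.65
position: [490.4, -44.3, 108.7]
tcp_rot: [3.141, 0.002, 0.002]
wrist_force: [1.5, -1.1, 0.6]
grip_width: 19.3
finger_force: 15.0
```

```bash
python3 -m crank '[60,0,0,0,0,60,0,0,0,0,60,0,0,0,0,60,0,0,0,0]'; python3 -m crank '[60,0,0,-0.5,0,87,0,0,-0.9,0,87,0,0,-0.9,0]'; python3 - <<'E'
from h import *
P=imaging.camera_params('wrist')
im=save('wrist','w3.png');print(readout.get_state()['position'])
for n in('lever_knob','cassette','catch_left','catch_right','gate'):
    for d in finder.masks_of(n,'wrist')[:2]: print(n,round(d['p'],2),np.round(d['point']),np.round(atz('wrist',d['point'],{'lever_knob':128.7,'gate':70,'cassette':109}.get(n,92),P),1))
cv2.imwrite('pics/w3c.png',cv2.resize(im[60:300,200:440,::-1],None,fx=2.4,fy=2.4,interpolation=cv2.INTER_CUBIC))
E
```

```text
time: 6.05
position: [488.9, -44.0, 108.2]
tcp_rot: [-3.141, -0.001, 0.003]
wrist_force: [0.2, -0.7, -0.4]
grip_width: 43.8
finger_force: 0.0
time: 6.35
position: [493.1, -45.2, 202.9]
tcp_rot: [3.139, 0.001, 0.015]
wrist_force: [1.2, 0.5, -0.1]
grip_width: 67.5
finger_force: 0.0
[491.37790784 -44.72304905 200.83809457]
lever_knob 0.65 [319. 214.] [491.4 -44.9 128.7]
cassette 0.57 [336.  97.] [586.7 -59.3 109. ]
catch_left 0.82 [309.  91.] [592.3 -35.9  92. ]
catch_right 0.59 [360.  96.] [589.  -80.7  92. ]
gate 0.78 [323. 155.] [534.  -49.3  70. ]
```

View pics/w3c.png

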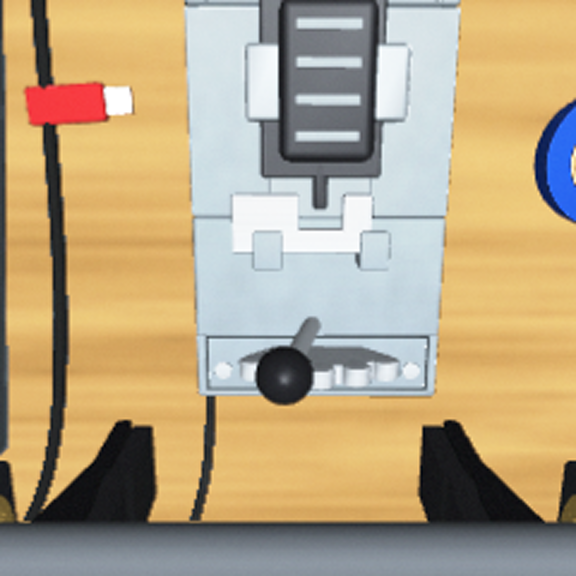

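The cut-out (crop 321,240) now stands over the cassette's lug (320,190), and the knob rests at y≈-45, where the marked notch should be. Moving over the cassette.

```bash
python3 -m crank '[87,0.5,0.14,0,0,87,0.985,0.14,0,0,87,0.985,0.14,0,0,87,0.985,0.14,0.1,0,87,0.985,0.14,0.3,0,87,0.985,0.14,0.3,0,87,0.985,0.14,0.3,0]'; python3 - <<'E'
from h import *
P=imaging.camera_params('wrist')
s=readout.get_state();im=save('wrist','w4.png');print(s['position'],s['tcp_rot'])
for n in('lever_knob','cassette','catch_left','catch_right'):
    for d in finder.masks_of(n,'wrist')[:2]: print(n,round(d['p'],2),np.round(d['point']),np.round(atz('wrist',d['point'],{'lever_knob':128.7,'gate':70,'cassette':109}.get(n,95),P),1))
cv2.imwrite('pics/w4c.png',cv2.resize(im[130:370,170:490,::-1],None,fx=2,fy=2,interpolation=cv2.INTER_CUBIC))
E
```

```text
time: 7.35
position: [586.2, -57.7, 167.4]
tcp_rot: [-3.14, -0.001, 0.006]
wrist_force: [0.9, -0.1, 0.5]
grip_width: 87.1
finger_force: 0.0
[586.24980337 -57.73691595 167.43583097] [-3.14044744e+00 -1.23287103e-03  6.08033567e-03]
lever_knob 0.93 [305. 320.] [503.9 -46.2 128.7]
cassette 0.86 [322. 202.] [599.  -59.9 109. ]
catch_left 0.57 [295. 204.] [593.  -37.4  95. ]
```

View pics/w4c.png

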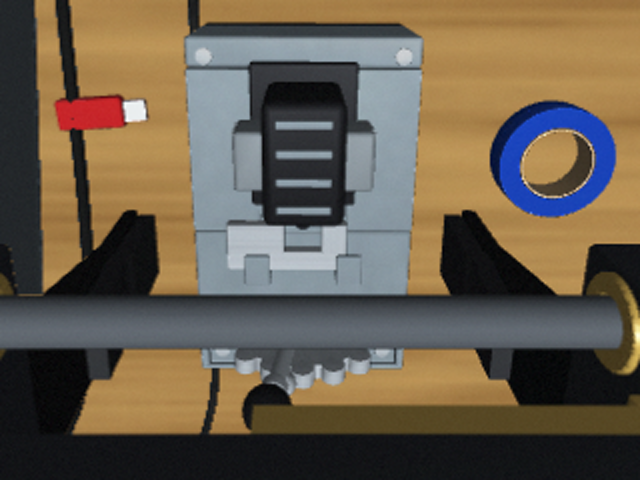

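The picture shows the cassette head centred at crop (304,156) between the fingers, with nothing under the finger tips but the dock top. Descending and pinching.

```bash
python3 -m crank '[87,0.04,0.015,0.3,0,87,0.04,0.015,0.6,0,87,0.04,0.015,0.85,0,87,0.04,0.015,0.94,0,87,0.04,0.015,0.94,0,87,0.04,0.015,0.94,0]'; python3 - <<'E'
from h import *
s=readout.get_state();print(s['position'],s['tcp_rot'],s['wrist_force'])
E
```

```text
time: 8.2
position: [593.2, -60.0, 75.6]
tcp_rot: [3.141, 0.001, 0.003]
wrist_force: [0.0, -0.4, -0.8]
grip_width: 87.0
finger_force: 0.0
[593.17995395 -59.97824834  75.59584095] [3.14106624e+00 1.35605471e-03 2.97042287e-03] [ 0.03068746 -0.43220411 -0.76005207]
```

```bash
python3 -m crank '[60,-0.02,0,0.02,0,40,-0.02,0,0.02,0,40,-0.02,0,0.02,0,40,-0.02,0,0.02,0,40,-0.02,0,0.02,0,40,-0.02,0,0.02,0,40,-0.02,0,0.02,0,40,-0.02,0,0.02,0]' 35; python3 - <<'E'
from h import *
s=readout.get_state();print(s['position'],s['wrist_force'],s['moment'])
E
```

```text
time: 9.0
position: [590.5, -59.7, 73.1]
tcp_rot: [3.141, 0.001, 0.001]
wrist_force: [-1.1, 0.5, 5.1]
grip_width: 43.9
finger_force: 35.0
[590.54907157 -59.7311456   73.13280164] [-1.11129491  0.49819499  5.05455705] [ 0.0389421   0.20279396 -0.07622431]
```

Width 43.9, and the knob also read about 1.7 under true, so this is consistent with fully pinched. Starting the lift slowly.

```bash
python3 -m crank '[40,0,0,-0.03,0,40,0,0,-0.06,0,40,0,0,-0.1,0,40,0,0,-0.14,0,40,0,0,-0.14,0]'; python3 - <<'E'
from h import *
s=readout.get_state();print(s['position'],s['wrist_force'],s['moment'])
E
```

```text
time: 9.5
position: [590.7, -59.9, 87.0]
tcp_rot: [3.141, 0.001, 0.002]
wrist_force: [0.6, -0.1, -3.2]
grip_width: 44.0
finger_force: 35.0
[590.66932251 -59.85794171  87.01187069] [ 0.62777515 -0.12384846 -3.15307471] [ 0.00490959  0.06077117 -0.01212862]
```

```bash
python3 -m crank '[40,0,0,-0.1,0,40,0,0,-0.2,0,40,0,0,-0.3,0,40,0,0,-0.4,0,40,0,0,-0.5,0,40,0,0,-0.6,0,40,0,0,-0.7,0,40,0,0,-0.77,0,40,0,0,-0.81,0,40,0,0,-0.81,0]'; python3 -m crank '[40,0,0,0,0,40,0,0,0,0,40,0,0,0,0,40,0,0,0,0,40,0,0,0,0]'; python3 - <<'E'
from h import *
s=readout.get_state();print(s['position'],s['wrist_force'],s['moment'],s['grip_width'])
a=save('scene','s5.png')
for n in('cassette','lever_knob','tape_roll','usb_stick'):
    for d in finder.masks_of(n,'scene')[:2]: print(n,round(d['p'],2),np.round(d['point']))
g=proj('scene',(590.6,-60,110));t=proj('scene',(590.6,-60,60));print(g,t,proj('scene',(590.6,-60,204)))
b=save('wrist','w5.png')
save('top','t5.png')
for n in('tape_roll','usb_stick'):
    for d in finder.masks_of(n,'top')[:1]: print(n,round(d['p'],2),np.round(d['point']))
A=cv2.resize(a[130:300,230:400],(400,400),interpolation=cv2.INTER_CUBIC);B=cv2.resize(b[130:370,200:440],(400,400))
cv2.imwrite('pics/fin.png',np.hstack([A,B])[...,::-1])
E
```

```text
time: 10.5
position: [590.6, -59.8, 168.2]
tcp_rot: [3.141, 0.001, 0.002]
wrist_force: [0.0, -0.3, -3.4]
grip_width: 43.6
finger_force: 35.0
time: 11.0
position: [590.2, -59.7, 167.3]
tcp_rot: [-3.141, -0.001, 0.001]
wrist_force: [0.5, 0.4, -3.0]
grip_width: 43.8
finger_force: 35.0
[590.18346593 -59.72381463 167.30713912] [ 0.49310926  0.36749609 -3.00171209] [0.02323168 0.00343722 0.00434694] 43.815626142999854
[302.13188865 211.77749872] [302.3372611  230.58460207] [301.73796868 173.79189113]
tape_roll 0.73 [358. 206.]
usb_stick 0.47 [259. 254.]
```

View pics/fin.png

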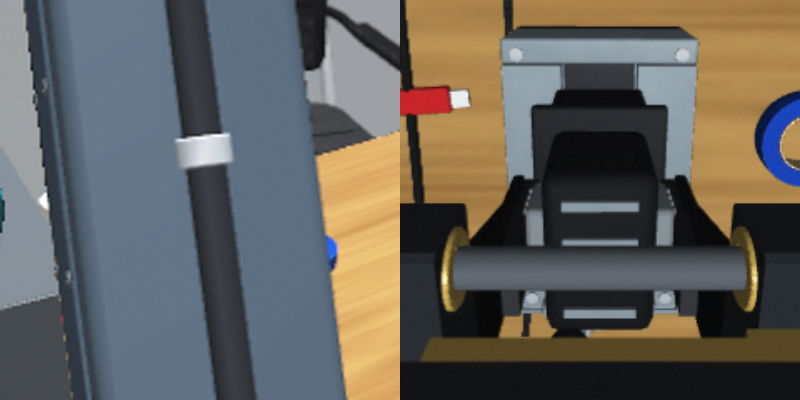

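The left half (scene view) is blocked by the arm. The right half (wrist view) shows the cassette head (crop 600,230) pinched between the fingers, upright and clear of the well, with the USB stick and tape undisturbed. It rose 94 mm, so its underside is about 49 mm above the dock top.

```bash
python3 -c "
from workcell import manip; print(manip.sign_off())"
```

```text
the job is handed in; nothing more can be done
None
```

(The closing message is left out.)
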